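# Find the full tin by weight

### The job

The three identical closed tins at the front of the bench hold steel balls, but only one is full: lift them to feel their weight, stand the two lighter ones upright side by side on the record pad for topping up, set down rather than dropped, and finish while holding the heaviest one up in the gripper, level and still, at least 10 cm above the bench and clear of everything. Do not let go of it at the end, and leave the bottle, gear and pin where they are.

Things in the scene. Friction and masses are not known exactly. Their poses are not given: they have to be found in the camera images.
- tin_a: closed round tin, green side, light grey lid, 31 mm high, 64 mm across the lid (top 11 mm), 62 mm below it. One of three that look alike, in a row left to right on the bench mat (z = 0), centres about 115 mm apart: most finger room is fore and aft (along x). They differ only in weight: the full one 0.42 to 0.54 kg, the others under 0.28 kg each. Origin: centre of underside, z up
- tin_b: closed round tin, green side, light grey lid, 31 mm high, 64 mm across the lid (top 11 mm), 62 mm below it. One of three that look alike, in a row left to right on the bench mat (z = 0), centres about 115 mm apart: most finger room is fore and aft (along x). They differ only in weight: the full one 0.42 to 0.54 kg, the others under 0.28 kg each. Origin: centre of underside, z up
- tin_c: closed round tin, green side, light grey lid, 31 mm high, 64 mm across the lid (top 11 mm), 62 mm below it. One of three that look alike, in a row left to right on the bench mat (z = 0), centres about 115 mm apart: most finger room is fore and aft (along x). They differ only in weight: the full one 0.42 to 0.54 kg, the others under 0.28 kg each. Origin: centre of underside, z up
- pad: record pad with a plain lilac cover, flat on the bench behind the tins, 210 x 151 mm, top 19 mm above the bench; it does not move. Origin: centre of its underside; x runs along the 210 mm side (roughly left-right), y along the 151 mm side, z up. Two tins fit side by side, e.g. 50 mm either side of the middle along x
- cream_capstan (a point): centre of the cross of handles of the cream testing machine that stands to the right of tins and pad, an obstacle: handles reach 110 mm out at this height, its control head overhangs above them to x = 0.47, its foot reaches to about y = 0.0. Left of the work a green machine begins at y = 0.38, x = 0.46. The space between the two is clear above
- oil_bottle: bystander, to be left alone: white oil bottle with a red spout, 45 mm wide, 140 mm tall, behind the pad; origin: centre of its underside
- gear: bystander, to be left alone: steel gear lying flat at the left end of the row of tins, 60 mm across, 14 mm high; origin: centre of its underside
- pin_dark: bystander, to be left alone: dark stepped steel pin standing upright to the right between the tins and the pad, 25 mm wide, 63 mm tall; origin: centre of its underside

How it is judged (in metres and radians):
At the end, for the whole second after the job is handed in: Two tins upright, still and released on the pad, each pressing on it with under 3.4 N (so they are the light ones), centres within 85 mm (long way) and 55 mm (short way) of its middle; the other held in the fingers, clear, underside over 80 mm up, within 0.35 rad of level, still (((x of tin_a in the frame of pad between -0.085 and 0.085 m and y of tin_a in the frame of pad between -0.055 and 0.055 m and z of tin_a in the frame of pad between 0.014 and 0.026 m and angle between tin_a's own z axis and vertical below 0.1 rad and linear speed of tin_a below 0.03 m/s and contact force between tin_a and the arm below 0.1 N and contact force between tin_a and the fingers below 0.1 N and contact force between tin_a and pad between 0.3 and 3.4 N) or (height (world z) of tin_a above 0.08 m and contact force between tin_a and the fingers above 1 N and angle between tin_a's own z axis and vertical below 0.35 rad and linear speed of tin_a below 0.05 m/s and contact force between tin_a and tin_b below 0.1 N and contact force between tin_a and tin_c below 0.1 N and contact force between tin_a and pad below 0.1 N)) and ((x of tin_b in the frame of pad between -0.085 and 0.085 m and y of tin_b in the frame of pad between -0.055 and 0.055 m and z of tin_b in the frame of pad between 0.014 and 0.026 m and angle between tin_b's own z axis and vertical below 0.1 rad and linear speed of tin_b below 0.03 m/s and contact force between tin_b and the arm below 0.1 N and contact force between tin_b and the fingers below 0.1 N and contact force between tin_b and pad between 0.3 and 3.4 N) or (height (world z) of tin_b above 0.08 m and contact force between tin_b and the fingers above 1 N and angle between tin_b's own z axis and vertical below 0.35 rad and linear speed of tin_b below 0.05 m/s and contact force between tin_b and tin_a below 0.1 N and contact force between tin_b and tin_c below 0.1 N and contact force between tin_b and pad below 0.1 N)) and ((x of tin_c in the frame of pad between -0.085 and 0.085 m and y of tin_c in the frame of pad between -0.055 and 0.055 m and z of tin_c in the frame of pad between 0.014 and 0.026 m and angle between tin_c's own z axis and vertical below 0.1 rad and linear speed of tin_c below 0.03 m/s and contact force between tin_c and the arm below 0.1 N and contact force between tin_c and the fingers below 0.1 N and contact force between tin_c and pad between 0.3 and 3.4 N) or (height (world z) of tin_c above 0.08 m and contact force between tin_c and the fingers above 1 N and angle between tin_c's own z axis and vertical below 0.35 rad and linear speed of tin_c below 0.05 m/s and contact force between tin_c and tin_a below 0.1 N and contact force between tin_c and tin_b below 0.1 N and contact force between tin_c and pad below 0.1 N))); the arm keeps its last pose, push and grip.
It fails at once if a tin is dropped or thrown: it moves faster than 0.7 m/s (a fall of about 25 mm) out of the fingers ((linear speed of tin_a above 0.7 m/s and contact force between tin_a and the fingers below 0.05 N) or (linear speed of tin_b above 0.7 m/s and contact force between tin_b and the fingers below 0.05 N) or (linear speed of tin_c above 0.7 m/s and contact force between tin_c and the fingers below 0.05 N)).
It fails at once if a bystander (bottle, gear or pin) is moved more than 30 mm (distance of any of oil_bottle, gear, pin_dark from where it was at the start of the episode above 0.03 m).
It also fails if it takes over 72 s, if anything falls off the work surface, if the arm or the gripper's body presses on something with over 40 N, if the wrist force passes 120 N, or if a joint passes its speed limit or range.

### The arm

A 6-joint arm with a two-finger parallel gripper is mounted at the origin on a cart in front of the work surface, level with it; the furniture and walls round the work are solid. World frame = base frame: x ahead of the robot, y to its left, z up, the work surface at z = 0. Lengths are in m, angles in degrees, forces in N, time in s.
With the tool pointing down it reaches from about 0.35 to 0.8 m from the base axis. Payload 7.3 kg.
Tool frame: the origin (TCP) lies on the centre line of the jaws, within the pads' length; the fingertips stand 14 mm ahead of it and the grasp point (between the pads) lies 5 mm behind it; z points along the fingers, y is the line along which they close (so a half turn about z gives the same grasp; the last joint's range is limited). The gripper opens to 85 mm and grips with 20 to 120 N. Pads are 22 mm wide; open, the fingers measure 114 mm over their backs; the gripper's body (76 mm by 85 mm) begins 54 mm behind the grasp point. The pads swing forward as they close: fully open they stand 13 mm farther back than shut.
Start: joints at [-83.136, 19.595, 87.324, -0, 73.075, -8.365], TCP at [0.138, -0.507, 0.245] pointing down, gripper open.
Joint ranges: [-145.02, 145.02], [-44.19, 115.74], [2.07, 154.8], [-57.11, 237.11], [16.16, 152.29], [-177.93, 177.93]. Speed limits (degrees/s): [147.25, 147.25, 180, 180, 180, 180].

### API

Orientations are given as [roll, pitch, yaw] about the fixed x, y, z axes, in that order (R = Rz(yaw) Ry(pitch) Rx(roll)).
In Python, from workcell import * gives the robot as it stands.
- The arm moves only by the tool move_arm, never from a script. Its argument "motion" is a list of rows, each an object of numbers: "dx", "dy", "dz": the shift along the tool's x, y, z in units of 2 cm (1.0 is 2 cm); "rx", "ry", "rz": the turn, a rotation vector about the tool's x, y, z in units of pi rad (1.0 is pi rad); "jaw": the finger opening in mm, from 0 to 85.4. A call has 1 to 5 rows; each row shifts and turns the commanded pose from where the row before left it, along the tool's axes as they then stand; what a row does not reach is not made up. A row lasts 1/10 s, in which the tool goes at most 50 mm and 8.59 degrees, less where a joint would pass 70% of its speed; a pose out of reach is approached as far as the arm can. A call with a number of a shift or a turn outside -1 to 1 is refused whole. A call with a gripper value outside its range is refused whole. The fingers move at their own pace and stop on an object; "squeeze" is the grip in N (left out, the last holds). Time passes only in rows, so rows that do not move let the fingers close. It gives the time, the measured TCP pose, the force, the opening and the grip force at its end, in the units of the state.
- read_state(): the state, without advancing time (a new reading comes with each control period).
- read_camera(name): name is "scene" or "top"; returns a dict with "img" (384x512x3 uint8, red, green, blue), "range_z" (384x512 float32, m along the optical axis (not along the pixel's ray), 0 where there is no reading), "intrinsics" (3x3 intrinsics, pixels), "D" ([k1, k2, p1, p2, k3] as OpenCV has them; the pictures are not rectified), "camera_from_world" (4x4, takes a point from world to camera coordinates). Camera axes: x right, y down, z forward; pixel columns grow to the right and rows downward; lengths in m; the calibration is good to about 2 mm. A picture is of the moment at which its call begins.
- hand_in(): hands the job in; it is judged then, once.
The state is a dict: "time": time; "joint_pos": joint angles; "qd": joint speeds; "joint_efforts": joint torques, N m; "tcp_pos": TCP position; "tcp_rot": TCP orientation; "force": force on the tool from outside, world axes, zero at the start; "ft_torque": the same for the moment, N m; "finger_gap": finger opening in m; "grasp_force": force on a finger pad.
Only numpy, scipy, OpenCV 4.12 (cv2) and the standard library are available. Lean on these libraries where they do the work, as an engineer would, in place of code of your own. Each camera call takes 0.05 s, during which the arm holds its last target. There are 200 camera calls.

## Working session

There is one attempt and no reset: what is moved stays moved. The work goes in short steps, Python scripts to look and compute and a tool call to move; the robot and the scene stay as the last step left them, time stands still between calls to the robot, and variables do not carry over. Pictures are saved under pics/ and viewed, at most 10 in all, crops included, and the job is handed in when it is done.

Besides the shell and the picture viewer there is one more tool, called by a JSON object that holds its "method" and its "body", one argument or row to a line. move_arm: Moves the arm, as the interface text tells. Its arguments: {"type":"object","properties":{"motion":{"type":"array"},"squeeze":{"type":"number"}},"required":["motion"]}

```bash
mkdir -p pics; ls; cat > h.py <<'E'
from workcell import *
import numpy as np, cv2
def world(c):
    K=np.array(c["intrinsics"],float);D=np.array(c["D"],float);T=np.array(c["camera_from_world"],float)
    h,w=c["range_z"].shape
    u,v=np.meshgrid(np.arange(w),np.arange(h))
    p=cv2.undistortPoints(np.stack([u,v],-1).reshape(-1,1,2).astype(float),K,D).reshape(h,w,2)
    z=c["range_z"].astype(float)
    P=np.dstack([p*z[...,None],z])
    W=(P-T[:3,3])@T[:3,:3]
    W[z==0]=np.nan
    return W
E
python3 - <<'E'
from h import *
s=read_state();print({k:np.round(v,3) for k,v in s.items()})
for n in("scene","top"):
    c=read_camera(n);cv2.imwrite(f"pics/{n}0.png",cv2.cvtColor(c["img"],cv2.COLOR_RGB2BGR));np.save(n,world(c))
a=np.hstack([cv2.imread("pics/scene0.png"),cv2.imread("pics/top0.png")])
E
```

```text
pics
{'time': np.float64(0.0), 'joint_pos': array([-8.3137e+01,  1.9636e+01,  8.7377e+01,  1.0000e-03,  7.3075e+01,
       -8.3650e+00]), 'qd': array([-0.086,  0.036, -0.009,  0.07 ,  0.028, -0.051]), 'joint_efforts': array([-0.0000e+00, -4.3368e+01, -2.4601e+01, -0.0000e+00,  8.0000e-03,
        0.0000e+00]), 'tcp_pos': array([ 0.138, -0.506,  0.245]), 'tcp_rot': array([-1.79913e+02, -1.40000e-02,  1.52280e+01]), 'force': array([ 0.733, -0.335,  0.348]), 'ft_torque': array([ 0.012,  0.002, -0.01 ]), 'grasp_force': np.float64(0.0), 'finger_gap': np.float64(0.085)}
```

View pics/top0.png

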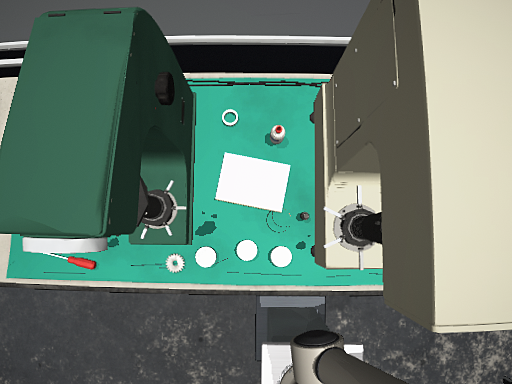

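View pics/scene0.png

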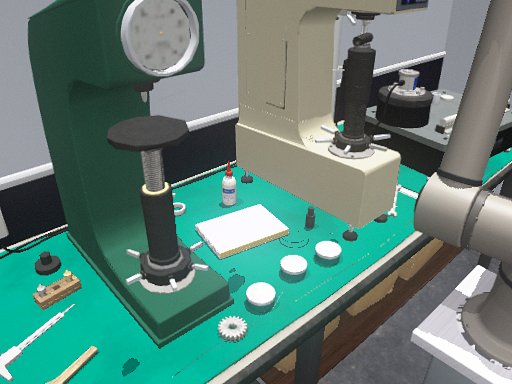

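The top view shows the tins at about (206,257), (246,250) and (281,256). The pad is at (253,181), the gear at (175,263), the pin at (304,216) and the bottle at (278,132).

```bash
python3 - <<'E'
from h import *
W=np.load("top.npy")
v,u=np.mgrid[:384,:512]
def circ(n,u0,v0,lo,hi,r=16):
    m=(np.hypot(u-u0,v-v0)<r)&(W[...,2]>lo)&(W[...,2]<hi)
    p=W[m][:,:2];print(n,m.sum(),"z",np.round(np.median(W[m][:,2]),4),"mean",p.mean(0).round(4),"mid",((p.max(0)+p.min(0))/2).round(4),"size",np.ptp(p,axis=0).round(3))
circ("L",206,257,.022,.045);circ("M",246,250,.022,.045);circ("R",281,256,.022,.045)
circ("gear",175,263,.008,.03,13);circ("pin",304,216,.03,.08,10);circ("bottle",278,132,.03,.16,15)
m=(np.hypot(u-253,v-181)<50)&(W[...,2]>.012)&(W[...,2]<.026)
p=W[m][:,:2].astype(np.float32);r=cv2.minAreaRect(p);print("pad",r,p.mean(0),np.median(W[m][:,2]),cv2.boxPoints(r))
print(W[257,350],W[150,200:330:10,1:3].shape)
E
```

```text
L 358 z 0.0327 mean [0.4254 0.3378] mid [0.4248 0.3383] size [0.065 0.062]
M 346 z 0.0325 mean [0.4468 0.2107] mid [0.4464 0.2095] size [0.061 0.062]
R 355 z 0.0323 mean [0.4288 0.1051] mid [0.429  0.1048] size [0.061 0.062]
gear 217 z 0.0154 mean [0.4023 0.4358] mid [0.4018 0.4362] size [0.056 0.054]
pin 57 z 0.0443 mean [0.5534 0.0344] mid [0.5535 0.0324] size [0.022 0.025]
bottle 211 z 0.0832 mean [0.8008 0.1205] mid [0.8064 0.1188] size [0.041 0.045]
pad ((0.6964870691299438, 0.1880301833152771), (0.2132430523633957, 0.22565467655658722), 79.43739318847656) [0.65996665 0.19426306] 0.020737025414248697 [[0.5660268  0.10389771]
 [0.7878578  0.06253298]
 [0.82694733 0.27216268]
 [0.60511637 0.3135274 ]]
[ 0.44320117 -0.05832546  0.21671604] (13, 2)
```

```bash
python3 - <<'E'
from h import *
W=np.load("top.npy")
v,u=np.mgrid[:384,:512]
m=((np.hypot(u-253,v-181)<50)&(W[...,2]>.014)&(W[...,2]<.026)).astype(np.uint8)
m=cv2.morphologyEx(m,cv2.MORPH_OPEN,np.ones((3,3)))
n,l,s,_=cv2.connectedComponentsWithStats(m,connectivity=4);m=l==l[181,253]
p=W[m][:,:2].astype(np.float32);print("pad",m.sum(),cv2.minAreaRect(p),p.mean(0))
S=np.load("scene.npy")
A=np.vstack([W.reshape(-1,3),S.reshape(-1,3)]);A=A[np.isfinite(A).all(1)]
for y in np.arange(-.5,.1,.05):
  r=[]
  for x in np.arange(.3,.5,.04):
    q=A[(abs(A[:,0]-x)<.02)&(abs(A[:,1]-y)<.025)];r.append(round(float(q[:,2].max()),2) if len(q) else None)
  print(round(y,2),r)
E
```

```text
pad 3175 ((0.6606800556182861, 0.1947982758283615), (0.2130638062953949, 0.15277265012264252), 79.43739318847656) [0.659273   0.19465359]
-0.5 [-0.79, -0.8, -0.8, 0.16, 0.18]
-0.45 [-0.79, -0.8, -0.8, 0.16, 0.16]
-0.4 [-0.79, -0.8, -0.79, -0.79, 0.0]
-0.35 [-0.8, -0.8, -0.8, 0.0, 0.0]
-0.3 [-0.8, -0.8, -0.8, 0.0, 0.01]
-0.25 [-0.04, None, 0.0, 0.0, 0.01]
-0.2 [0.0, 0.01, 0.01, 0.01, 0.01]
-0.15 [0.01, 0.01, 0.01, 0.6, 0.25]
-0.1 [0.0, 0.01, 0.01, 0.74, 0.74]
-0.05 [0.0, 0.01, 0.01, 0.74, 0.74]
-0.0 [0.01, 0.01, 0.01, 0.74, 0.74]
0.05 [0.0, 0.01, 0.01, 0.03, 0.03]
```

{"method": "move_arm", "body": {
  "motion": [
    {"rz": -0.046},
    {"rz": -0.046},
    {"rz": -0.046},
    {"rz": -0.046},
    {"rz": -0.046}
  ]
}}

```text
invalid input at $.motion[0]: expected keys dx, dy, dz, rx, ry, rz, jaw
```

{"method": "move_arm", "body": {
  "motion": [
    {"rz": -0.046},
    {"rz": -0.046},
    {"rz": -0.046},
    {"rz": -0.046},
    {"rz": 0}
  ]
}}

```text
invalid input at $.motion[0]: expected keys dx, dy, dz, rx, ry, rz, jaw
```

{"method": "move_arm", "body": {
  "motion": [
    {"dx": 1,"dy": 1},
    {"dx": 1,"dy": 1},
    {"dx": 1,"dy": 1},
    {"dx": 1,"dy": 1},
    {"dx": 1,"dy": 1}
  ]
}}

```text
invalid input at $.motion[0]: expected keys dx, dy, dz, rx, ry, rz, jaw
```

All keys are required, so I'm resending with the full set.

{"method": "move_arm", "body": {
  "motion": [
    {"dx": 0,"dy": 0,"dz": 0,"rx": 0,"ry": 0,"rz": -0.046,"jaw": 85},
    {"dx": 0,"dy": 0,"dz": 0,"rx": 0,"ry": 0,"rz": -0.046,"jaw": 85},
    {"dx": 0,"dy": 0,"dz": 0,"rx": 0,"ry": 0,"rz": -0.046,"jaw": 85},
    {"dx": 0,"dy": 0,"dz": 0,"rx": 0,"ry": 0,"rz": -0.046,"jaw": 85},
    {"dx": 0,"dy": 0,"dz": 0,"rx": 0,"ry": 0,"rz": -0.046,"jaw": 85}
  ]
}}

```text
time: 0.6
tcp_pos: [0.1379, -0.5063, 0.2449]
tcp_rot: [-180.0, -0.0, 57.0]
force: [0.3, 0.5, -0.5]
finger_gap: 0.0853
grasp_force: 0.0
```

{"method": "move_arm", "body": {
  "motion": [
    {"dx": 0,"dy": 0,"dz": 0,"rx": 0,"ry": 0,"rz": -0.046,"jaw": 85},
    {"dx": 0,"dy": 0,"dz": 0,"rx": 0,"ry": 0,"rz": -0.046,"jaw": 85},
    {"dx": 0,"dy": 0,"dz": 0,"rx": 0,"ry": 0,"rz": -0.046,"jaw": 85},
    {"dx": 0,"dy": 0,"dz": 0,"rx": 0,"ry": 0,"rz": -0.046,"jaw": 85},
    {"dx": 0,"dy": 0,"dz": 0,"rx": 0,"ry": 0,"rz": 0,"jaw": 85}
  ]
}}

```text
time: 1.1
tcp_pos: [0.1379, -0.5064, 0.245]
tcp_rot: [-180.0, -0.0, 89.8]
force: [-0.5, -0.2, 0.0]
finger_gap: 0.0846
grasp_force: 0.0
```

{"method": "move_arm", "body": {
  "motion": [
    {"dx": 1,"dy": 1,"dz": 0,"rx": 0,"ry": 0,"rz": 0,"jaw": 85},
    {"dx": 1,"dy": 1,"dz": 0,"rx": 0,"ry": 0,"rz": 0,"jaw": 85},
    {"dx": 1,"dy": 1,"dz": 0,"rx": 0,"ry": 0,"rz": 0,"jaw": 85},
    {"dx": 1,"dy": 1,"dz": 0,"rx": 0,"ry": 0,"rz": 0,"jaw": 85},
    {"dx": 1,"dy": 1,"dz": 0,"rx": 0,"ry": 0,"rz": 0,"jaw": 85}
  ]
}}

```text
time: 1.6
tcp_pos: [0.239, -0.406, 0.2451]
tcp_rot: [-180.0, -0.0, 89.5]
force: [-0.3, -0.7, 0.4]
finger_gap: 0.0849
grasp_force: 0.0
```

{"method": "move_arm", "body": {
  "motion": [
    {"dx": 1,"dy": 1,"dz": 0,"rx": 0,"ry": 0,"rz": 0,"jaw": 85},
    {"dx": 1,"dy": 1,"dz": 0,"rx": 0,"ry": 0,"rz": 0,"jaw": 85},
    {"dx": 1,"dy": 1,"dz": 0,"rx": 0,"ry": 0,"rz": 0,"jaw": 85},
    {"dx": 1,"dy": 1,"dz": 0,"rx": 0,"ry": 0,"rz": 0,"jaw": 85},
    {"dx": 1,"dy": 1,"dz": 0,"rx": 0,"ry": 0,"rz": 0,"jaw": 85}
  ]
}}

```text
time: 2.1
tcp_pos: [0.3395, -0.3065, 0.2452]
tcp_rot: [-180.0, -0.0, 89.5]
force: [-0.5, -0.8, 0.3]
finger_gap: 0.0851
grasp_force: 0.0
```

{"method": "move_arm", "body": {
  "motion": [
    {"dx": 1,"dy": 0,"dz": 0,"rx": 0,"ry": 0,"rz": 0,"jaw": 85},
    {"dx": 1,"dy": 0,"dz": 0,"rx": 0,"ry": 0,"rz": 0,"jaw": 85},
    {"dx": 1,"dy": 0,"dz": 0,"rx": 0,"ry": 0,"rz": 0,"jaw": 85},
    {"dx": 1,"dy": 0,"dz": 0,"rx": 0,"ry": 0,"rz": 0,"jaw": 85},
    {"dx": 1,"dy": 0,"dz": 0,"rx": 0,"ry": 0,"rz": 0,"jaw": 85}
  ]
}}

```text
time: 2.6
tcp_pos: [0.3391, -0.2065, 0.2452]
tcp_rot: [-180.0, -0.0, 89.5]
force: [-0.2, -0.1, 0.6]
finger_gap: 0.085
grasp_force: 0.0
```

{"method": "move_arm", "body": {
  "motion": [
    {"dx": 1,"dy": 0,"dz": 0,"rx": 0,"ry": 0,"rz": 0,"jaw": 85},
    {"dx": 1,"dy": 0,"dz": 0,"rx": 0,"ry": 0,"rz": 0,"jaw": 85},
    {"dx": 1,"dy": 0,"dz": 0,"rx": 0,"ry": 0,"rz": 0,"jaw": 85},
    {"dx": 1,"dy": 0,"dz": 0,"rx": 0,"ry": 0,"rz": 0,"jaw": 85},
    {"dx": 1,"dy": 0,"dz": 0,"rx": 0,"ry": 0,"rz": 0,"jaw": 85}
  ]
}}

```text
time: 3.1
tcp_pos: [0.3395, -0.1066, 0.2452]
tcp_rot: [-180.0, -0.0, 89.5]
force: [-0.1, 0.2, 0.1]
finger_gap: 0.085
grasp_force: 0.0
```

{"method": "move_arm", "body": {
  "motion": [
    {"dx": 1,"dy": 0,"dz": 0,"rx": 0,"ry": 0,"rz": 0,"jaw": 85},
    {"dx": 1,"dy": 0,"dz": 0,"rx": 0,"ry": 0,"rz": 0,"jaw": 85},
    {"dx": 1,"dy": 0,"dz": 0,"rx": 0,"ry": 0,"rz": 0,"jaw": 85},
    {"dx": 1,"dy": 0,"dz": 0,"rx": 0,"ry": 0,"rz": 0,"jaw": 85},
    {"dx": 1,"dy": 0,"dz": 0,"rx": 0,"ry": 0,"rz": 0,"jaw": 85}
  ]
}}

```text
time: 3.6
tcp_pos: [0.3399, -0.0066, 0.2452]
tcp_rot: [-180.0, 0.0, 89.5]
force: [1.3, -0.2, -0.0]
finger_gap: 0.0854
grasp_force: 0.0
```

{"method": "move_arm", "body": {
  "motion": [
    {"dx": 1,"dy": 0,"dz": 0,"rx": 0,"ry": 0,"rz": 0,"jaw": 85},
    {"dx": 1,"dy": 0,"dz": 0,"rx": 0,"ry": 0,"rz": 0,"jaw": 85},
    {"dx": 1,"dy": 0,"dz": 0,"rx": 0,"ry": 0,"rz": 0,"jaw": 85},
    {"dx": 1,"dy": 0,"dz": 0,"rx": 0,"ry": 0,"rz": 0,"jaw": 85},
    {"dx": 0.5,"dy": 0,"dz": 0,"rx": 0,"ry": 0,"rz": 0,"jaw": 85}
  ]
}}

```text
time: 4.1
tcp_pos: [0.3403, 0.0836, 0.2452]
tcp_rot: [-180.0, -0.0, 89.6]
force: [-0.5, -0.2, 0.7]
finger_gap: 0.0851
grasp_force: 0.0
```

{"method": "move_arm", "body": {
  "motion": [
    {"dx": 0.21,"dy": 0.885,"dz": 1,"rx": 0,"ry": 0,"rz": 0,"jaw": 85},
    {"dx": 0.21,"dy": 0.885,"dz": 1,"rx": 0,"ry": 0,"rz": 0,"jaw": 85},
    {"dx": 0.21,"dy": 0.885,"dz": 1,"rx": 0,"ry": 0,"rz": 0,"jaw": 85},
    {"dx": 0.21,"dy": 0.885,"dz": 1,"rx": 0,"ry": 0,"rz": 0,"jaw": 85},
    {"dx": 0.21,"dy": 0.885,"dz": 1,"rx": 0,"ry": 0,"rz": 0,"jaw": 85}
  ]
}}

```text
time: 4.6
tcp_pos: [0.4298, 0.103, 0.1443]
tcp_rot: [-180.0, 0.0, 89.6]
force: [1.1, 0.5, 0.3]
finger_gap: 0.0852
grasp_force: 0.0
```

{"method": "move_arm", "body": {
  "motion": [
    {"dx": 0,"dy": 0,"dz": 1,"rx": 0,"ry": 0,"rz": 0,"jaw": 85},
    {"dx": 0,"dy": 0,"dz": 1,"rx": 0,"ry": 0,"rz": 0,"jaw": 85},
    {"dx": 0,"dy": 0,"dz": 1,"rx": 0,"ry": 0,"rz": 0,"jaw": 85},
    {"dx": 0,"dy": 0,"dz": 1,"rx": 0,"ry": 0,"rz": 0,"jaw": 85},
    {"dx": 0,"dy": 0,"dz": 0,"rx": 0,"ry": 0,"rz": 0,"jaw": 85}
  ]
}}

```text
time: 5.1
tcp_pos: [0.4276, 0.1027, 0.0633]
tcp_rot: [-179.7, 0.0, 89.6]
force: [-0.3, -0.2, 0.2]
finger_gap: 0.0851
grasp_force: 0.0
```

```bash
python3 - <<'E'
from h import *
c=read_camera("scene");i=cv2.cvtColor(c["img"],cv2.COLOR_RGB2BGR)[190:330,220:400];cv2.imwrite("pics/s1.png",cv2.resize(i,None,fx=4,fy=4))
E
```

```text
(no output)
```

View pics/s1.png

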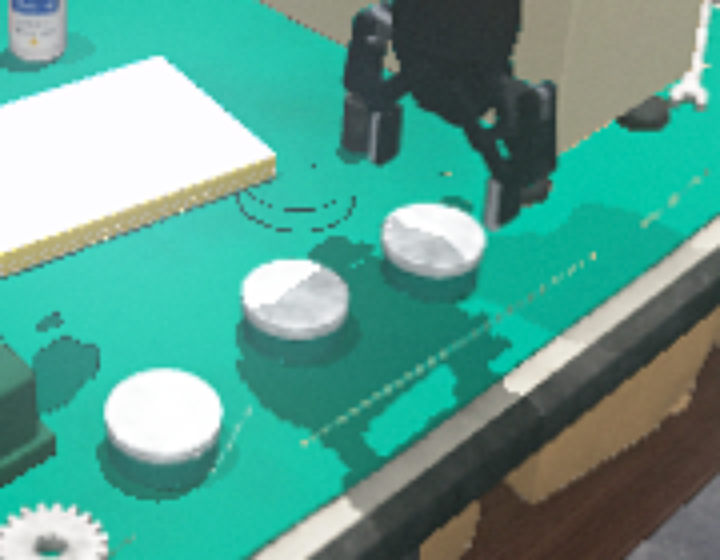

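The fingers straddle the right tin, which shows at about (435,240) in the crop. I'll descend, grip and lift.

{"method": "move_arm", "body": {
  "motion": [
    {"dx": 0.1,"dy": 0,"dz": 0.5,"rx": 0,"ry": 0,"rz": 0,"jaw": 85},
    {"dx": 0,"dy": 0,"dz": 0.5,"rx": 0,"ry": 0,"rz": 0,"jaw": 85},
    {"dx": 0,"dy": 0,"dz": 0.5,"rx": 0,"ry": 0,"rz": 0,"jaw": 85},
    {"dx": 0,"dy": 0,"dz": 0.5,"rx": 0,"ry": 0,"rz": 0,"jaw": 85},
    {"dx": 0,"dy": 0,"dz": 0.35,"rx": 0,"ry": 0,"rz": 0,"jaw": 85}
  ],
  "squeeze": 30
}}

```text
time: 5.65
tcp_pos: [0.4288, 0.1051, 0.0173]
tcp_rot: [-180.0, 0.0, 89.7]
force: [-0.3, -0.9, 0.1]
finger_gap: 0.0848
grasp_force: 0.0
```

{"method": "move_arm", "body": {
  "motion": [
    {"dx": 0,"dy": 0,"dz": 0,"rx": 0,"ry": 0,"rz": 0,"jaw": 85},
    {"dx": 0,"dy": 0,"dz": 0,"rx": 0,"ry": 0,"rz": 0,"jaw": 72},
    {"dx": 0,"dy": 0,"dz": 0,"rx": 0,"ry": 0,"rz": 0,"jaw": 68},
    {"dx": 0,"dy": 0,"dz": 0,"rx": 0,"ry": 0,"rz": 0,"jaw": 50},
    {"dx": 0,"dy": 0,"dz": 0,"rx": 0,"ry": 0,"rz": 0,"jaw": 50}
  ]
}}

```text
time: 6.15
tcp_pos: [0.4286, 0.1051, 0.0187]
tcp_rot: [-180.0, 0.0, 89.8]
force: [-2.8, -0.1, 6.4]
finger_gap: 0.0633
grasp_force: 31.8
```

{"method": "move_arm", "body": {
  "motion": [
    {"dx": 0,"dy": 0,"dz": 0,"rx": 0,"ry": 0,"rz": 0,"jaw": 50},
    {"dx": 0,"dy": 0,"dz": 0,"rx": 0,"ry": 0,"rz": 0,"jaw": 50},
    {"dx": 0,"dy": 0,"dz": 0,"rx": 0,"ry": 0,"rz": 0,"jaw": 50}
  ]
}}

```text
time: 6.45
tcp_pos: [0.4286, 0.1051, 0.0188]
tcp_rot: [-180.0, 0.0, 89.8]
force: [-3.7, -0.4, 5.5]
finger_gap: 0.0629
grasp_force: 31.8
```

{"method": "move_arm", "body": {
  "motion": [
    {"dx": 0,"dy": 0,"dz": -0.2,"rx": 0,"ry": 0,"rz": 0,"jaw": 50},
    {"dx": 0,"dy": 0,"dz": -0.5,"rx": 0,"ry": 0,"rz": 0,"jaw": 50},
    {"dx": 0,"dy": 0,"dz": -0.8,"rx": 0,"ry": 0,"rz": 0,"jaw": 50},
    {"dx": 0,"dy": 0,"dz": -0.8,"rx": 0,"ry": 0,"rz": 0,"jaw": 50},
    {"dx": 0,"dy": 0,"dz": -0.4,"rx": 0,"ry": 0,"rz": 0,"jaw": 50}
  ]
}}

```text
time: 6.95
tcp_pos: [0.4297, 0.1052, 0.0738]
tcp_rot: [179.9, -0.0, 89.8]
force: [0.5, 0.3, -5.6]
finger_gap: 0.0631
grasp_force: 34.8
```

{"method": "move_arm", "body": {
  "motion": [
    {"dx": 0,"dy": 0,"dz": 0,"rx": 0,"ry": 0,"rz": 0,"jaw": 50},
    {"dx": 0,"dy": 0,"dz": 0,"rx": 0,"ry": 0,"rz": 0,"jaw": 50},
    {"dx": 0,"dy": 0,"dz": 0,"rx": 0,"ry": 0,"rz": 0,"jaw": 50},
    {"dx": 0,"dy": 0,"dz": 0,"rx": 0,"ry": 0,"rz": 0,"jaw": 50}
  ]
}}

```text
time: 7.35
tcp_pos: [0.4287, 0.1051, 0.0717]
tcp_rot: [-179.9, 0.0, 89.7]
force: [-0.5, 0.8, -5.3]
finger_gap: 0.0631
grasp_force: 34.8
```

{"method": "move_arm", "body": {
  "motion": [
    {"dx": 0,"dy": 0,"dz": 0,"rx": 0,"ry": 0,"rz": 0,"jaw": 50}
  ]
}}

```text
time: 7.45
tcp_pos: [0.4288, 0.1051, 0.0718]
tcp_rot: [-179.9, 0.0, 89.7]
force: [0.2, 0.3, -4.6]
finger_gap: 0.0631
grasp_force: 34.8
```

```bash
python3 - <<'E'
from h import *
print(read_state()["force"],read_state()["joint_efforts"])
f=[]
for _ in range(6): read_camera("top");f.append(read_state()["force"])
print(np.mean(f,0),np.std(f,0))
c=read_camera("scene");i=cv2.cvtColor(c["img"],cv2.COLOR_RGB2BGR)[190:330,220:400];cv2.imwrite("pics/s2.png",cv2.resize(i,None,fx=4,fy=4))
E
```

```text
[ 0.21854378  0.31750695 -4.55292679] [ 3.83144565e-03 -4.13617480e+01 -1.67823869e+01 -4.35870141e-03
  7.93746935e-03 -8.19940063e-07]
[ 0.26676022 -0.2563808  -4.96320785] [0.46827314 0.35965301 0.4387212 ]
```

View pics/s2.png

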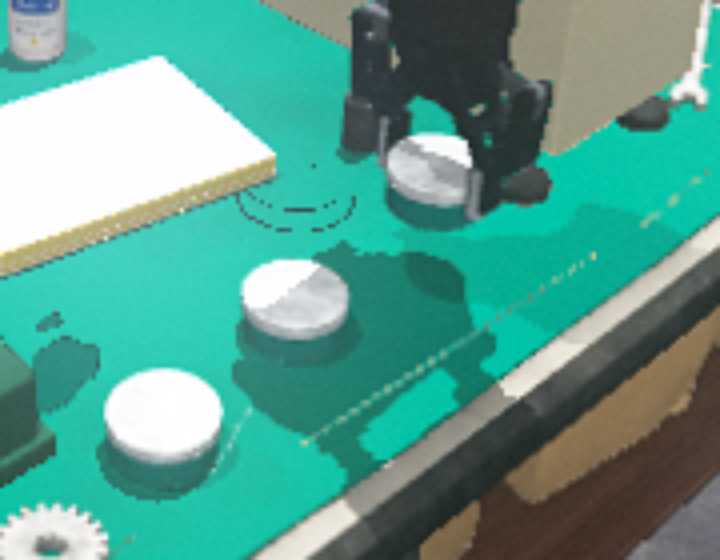

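The tin is level in the grip, and about 5.0 N means roughly 0.5 kg. The right tin is therefore the full one, so I'll put it back and take the other two.

{"method": "move_arm", "body": {
  "motion": [
    {"dx": 0,"dy": 0,"dz": 0.8,"rx": 0,"ry": 0,"rz": 0,"jaw": 50},
    {"dx": 0,"dy": 0,"dz": 0.8,"rx": 0,"ry": 0,"rz": 0,"jaw": 50},
    {"dx": 0,"dy": 0,"dz": 0.5,"rx": 0,"ry": 0,"rz": 0,"jaw": 50},
    {"dx": 0,"dy": 0,"dz": 0.3,"rx": 0,"ry": 0,"rz": 0,"jaw": 50},
    {"dx": 0,"dy": 0,"dz": 0.2,"rx": 0,"ry": 0,"rz": 0,"jaw": 50}
  ]
}}

```text
time: 8.3
tcp_pos: [0.4292, 0.1051, 0.0199]
tcp_rot: [-180.0, 0.0, 89.7]
force: [-0.2, 0.2, -6.1]
finger_gap: 0.0627
grasp_force: 34.6
```

{"method": "move_arm", "body": {
  "motion": [
    {"dx": 0,"dy": 0,"dz": 0.05,"rx": 0,"ry": 0,"rz": 0,"jaw": 50},
    {"dx": 0,"dy": 0,"dz": 0,"rx": 0,"ry": 0,"rz": 0,"jaw": 50},
    {"dx": 0,"dy": 0,"dz": 0,"rx": 0,"ry": 0,"rz": 0,"jaw": 50}
  ]
}}

```text
time: 8.6
tcp_pos: [0.4294, 0.1052, 0.0196]
tcp_rot: [180.0, 0.0, 89.8]
force: [-0.2, -0.7, -4.9]
finger_gap: 0.0637
grasp_force: 34.6
```

{"method": "move_arm", "body": {
  "motion": [
    {"dx": 0,"dy": 0,"dz": 0.06,"rx": 0,"ry": 0,"rz": 0,"jaw": 50},
    {"dx": 0,"dy": 0,"dz": 0.04,"rx": 0,"ry": 0,"rz": 0,"jaw": 50},
    {"dx": 0,"dy": 0,"dz": 0,"rx": 0,"ry": 0,"rz": 0,"jaw": 50}
  ]
}}

```text
time: 8.9
tcp_pos: [0.4296, 0.1052, 0.0188]
tcp_rot: [179.9, 0.0, 89.8]
force: [-3.6, -0.4, 12.0]
finger_gap: 0.0633
grasp_force: 36.1
```

{"method": "move_arm", "body": {
  "motion": [
    {"dx": 0,"dy": 0,"dz": -0.06,"rx": 0,"ry": 0,"rz": 0,"jaw": 50},
    {"dx": 0,"dy": 0,"dz": 0,"rx": 0,"ry": 0,"rz": 0,"jaw": 66},
    {"dx": 0,"dy": 0,"dz": 0,"rx": 0,"ry": 0,"rz": 0,"jaw": 75},
    {"dx": 0,"dy": 0,"dz": 0,"rx": 0,"ry": 0,"rz": 0,"jaw": 85},
    {"dx": 0,"dy": 0,"dz": 0,"rx": 0,"ry": 0,"rz": 0,"jaw": 85}
  ]
}}

```text
time: 9.4
tcp_pos: [0.4292, 0.1051, 0.0185]
tcp_rot: [180.0, 0.0, 89.8]
force: [0.4, -0.1, 0.4]
finger_gap: 0.0851
grasp_force: 0.0
```

{"method": "move_arm", "body": {
  "motion": [
    {"dx": 0,"dy": 0,"dz": 0,"rx": 0,"ry": 0,"rz": 0,"jaw": 85},
    {"dx": 0,"dy": 0,"dz": -0.6,"rx": 0,"ry": 0,"rz": 0,"jaw": 85},
    {"dx": 0,"dy": 0,"dz": -0.8,"rx": 0,"ry": 0,"rz": 0,"jaw": 85},
    {"dx": 0,"dy": 0,"dz": -0.8,"rx": 0,"ry": 0,"rz": 0,"jaw": 85},
    {"dx": 0,"dy": 0,"dz": -0.8,"rx": 0,"ry": 0,"rz": 0,"jaw": 85}
  ]
}}

```text
time: 9.9
tcp_pos: [0.429, 0.1051, 0.079]
tcp_rot: [-180.0, 0.0, 89.7]
force: [0.6, 0.1, -0.7]
finger_gap: 0.0849
grasp_force: 0.0
```

{"method": "move_arm", "body": {
  "motion": [
    {"dx": 1,"dy": 0.2,"dz": 0,"rx": 0,"ry": 0,"rz": 0,"jaw": 85},
    {"dx": 1,"dy": 0.2,"dz": 0,"rx": 0,"ry": 0,"rz": 0,"jaw": 85},
    {"dx": 1,"dy": 0.2,"dz": 0,"rx": 0,"ry": 0,"rz": 0,"jaw": 85},
    {"dx": 1,"dy": 0.2,"dz": 0,"rx": 0,"ry": 0,"rz": 0,"jaw": 85},
    {"dx": 1,"dy": 0.1,"dz": 0,"rx": 0,"ry": 0,"rz": 0,"jaw": 85}
  ]
}}

```text
time: 10.4
tcp_pos: [0.4478, 0.2059, 0.0784]
tcp_rot: [180.0, 0.0, 89.7]
force: [0.6, 0.2, -1.0]
finger_gap: 0.0853
grasp_force: 0.0
```

{"method": "move_arm", "body": {
  "motion": [
    {"dx": 0.25,"dy": 0,"dz": 0,"rx": 0,"ry": 0,"rz": 0,"jaw": 85},
    {"dx": 0,"dy": 0,"dz": 0,"rx": 0,"ry": 0,"rz": 0,"jaw": 85},
    {"dx": 0,"dy": 0,"dz": 0,"rx": 0,"ry": 0,"rz": 0,"jaw": 85}
  ]
}}

```text
time: 10.7
tcp_pos: [0.4472, 0.2094, 0.0783]
tcp_rot: [-180.0, 0.0, 89.8]
force: [0.0, 0.3, -0.2]
finger_gap: 0.0852
grasp_force: 0.0
```

{"method": "move_arm", "body": {
  "motion": [
    {"dx": 0,"dy": 0,"dz": 0.8,"rx": 0,"ry": 0,"rz": 0,"jaw": 85},
    {"dx": 0,"dy": 0,"dz": 0.8,"rx": 0,"ry": 0,"rz": 0,"jaw": 85},
    {"dx": 0,"dy": 0,"dz": 0.6,"rx": 0,"ry": 0,"rz": 0,"jaw": 85},
    {"dx": 0,"dy": 0,"dz": 0.5,"rx": 0,"ry": 0,"rz": 0,"jaw": 85},
    {"dx": 0,"dy": 0,"dz": 0.33,"rx": 0,"ry": 0,"rz": 0,"jaw": 85}
  ]
}}

```text
time: 11.2
tcp_pos: [0.4474, 0.2096, 0.0171]
tcp_rot: [-180.0, 0.0, 89.7]
force: [-0.0, -0.2, 0.2]
finger_gap: 0.0852
grasp_force: 0.0
```

{"method": "move_arm", "body": {
  "motion": [
    {"dx": 0,"dy": 0,"dz": 0,"rx": 0,"ry": 0,"rz": 0,"jaw": 75},
    {"dx": 0,"dy": 0,"dz": 0,"rx": 0,"ry": 0,"rz": 0,"jaw": 68},
    {"dx": 0,"dy": 0,"dz": 0,"rx": 0,"ry": 0,"rz": 0,"jaw": 50},
    {"dx": 0,"dy": 0,"dz": 0,"rx": 0,"ry": 0,"rz": 0,"jaw": 50},
    {"dx": 0,"dy": 0,"dz": 0,"rx": 0,"ry": 0,"rz": 0,"jaw": 50}
  ]
}}

```text
time: 11.7
tcp_pos: [0.4477, 0.2101, 0.0185]
tcp_rot: [180.0, -0.0, 89.8]
force: [-1.4, -1.6, 5.7]
finger_gap: 0.0636
grasp_force: 33.2
```

{"method": "move_arm", "body": {
  "motion": [
    {"dx": 0,"dy": 0,"dz": -0.2,"rx": 0,"ry": 0,"rz": 0,"jaw": 50},
    {"dx": 0,"dy": 0,"dz": -0.5,"rx": 0,"ry": 0,"rz": 0,"jaw": 50},
    {"dx": 0,"dy": 0,"dz": -0.8,"rx": 0,"ry": 0,"rz": 0,"jaw": 50},
    {"dx": 0,"dy": 0,"dz": -0.9,"rx": 0,"ry": 0,"rz": 0,"jaw": 50},
    {"dx": 0,"dy": 0,"dz": -0.9,"rx": 0,"ry": 0,"rz": 0,"jaw": 50}
  ]
}}

```text
time: 12.2
tcp_pos: [0.4476, 0.2101, 0.085]
tcp_rot: [180.0, -0.0, 89.8]
force: [-0.3, -1.5, -2.0]
finger_gap: 0.0632
grasp_force: 33.3
```

{"method": "move_arm", "body": {
  "motion": [
    {"dx": 0,"dy": 0,"dz": -0.9,"rx": 0,"ry": 0,"rz": 0,"jaw": 50},
    {"dx": 0,"dy": 0,"dz": -0.4,"rx": 0,"ry": 0,"rz": 0,"jaw": 50},
    {"dx": 0,"dy": 0,"dz": 0,"rx": 0,"ry": 0,"rz": 0,"jaw": 50},
    {"dx": 0,"dy": 0,"dz": 0,"rx": 0,"ry": 0,"rz": 0,"jaw": 50},
    {"dx": 0,"dy": 0,"dz": 0,"rx": 0,"ry": 0,"rz": 0,"jaw": 50}
  ]
}}

```text
time: 12.7
tcp_pos: [0.447, 0.2099, 0.109]
tcp_rot: [-179.9, 0.0, 89.7]
force: [-0.2, 0.2, -0.8]
finger_gap: 0.0632
grasp_force: 33.3
```

```bash
python3 - <<'E'
from h import *
f=[]
for _ in range(6): read_camera("top");f.append(read_state()["force"])
print(np.mean(f,0),np.std(f,0))
E
```

```text
[-0.03963281  0.01614798 -1.27232768] [0.27355783 0.24536767 0.49457591]
```

{"method": "move_arm", "body": {
  "motion": [
    {"dx": -0.2,"dy": 0.5,"dz": 0,"rx": 0,"ry": 0,"rz": 0,"jaw": 50},
    {"dx": -0.3,"dy": 1,"dz": 0,"rx": 0,"ry": 0,"rz": 0,"jaw": 50},
    {"dx": -0.3,"dy": 1,"dz": 0,"rx": 0,"ry": 0,"rz": 0,"jaw": 50},
    {"dx": -0.3,"dy": 1,"dz": 0,"rx": 0,"ry": 0,"rz": 0,"jaw": 50},
    {"dx": -0.3,"dy": 1,"dz": 0,"rx": 0,"ry": 0,"rz": 0,"jaw": 50}
  ]
}}

```text
time: 13.5
tcp_pos: [0.539, 0.181, 0.1098]
tcp_rot: [180.0, 0.0, 89.7]
force: [1.1, -0.2, -0.1]
finger_gap: 0.0632
grasp_force: 33.3
```

{"method": "move_arm", "body": {
  "motion": [
    {"dx": -0.3,"dy": 1,"dz": 0,"rx": 0,"ry": 0,"rz": 0,"jaw": 50},
    {"dx": -0.3,"dy": 1,"dz": 0,"rx": 0,"ry": 0,"rz": 0,"jaw": 50},
    {"dx": -0.3,"dy": 1,"dz": 0,"rx": 0,"ry": 0,"rz": 0,"jaw": 50},
    {"dx": -0.3,"dy": 1,"dz": 0,"rx": 0,"ry": 0,"rz": 0,"jaw": 50},
    {"dx": -0.3,"dy": 1,"dz": 0,"rx": 0,"ry": 0,"rz": 0,"jaw": 50}
  ]
}}

```text
time: 14.0
tcp_pos: [0.6387, 0.1504, 0.1096]
tcp_rot: [180.0, 0.0, 89.7]
force: [0.6, 0.4, -1.4]
finger_gap: 0.0631
grasp_force: 33.3
```

{"method": "move_arm", "body": {
  "motion": [
    {"dx": -0.25,"dy": 0.7,"dz": 0,"rx": 0,"ry": 0,"rz": 0,"jaw": 50},
    {"dx": 0,"dy": 0,"dz": 0.7,"rx": 0,"ry": 0,"rz": 0,"jaw": 50},
    {"dx": 0,"dy": 0,"dz": 0.9,"rx": 0,"ry": 0,"rz": 0,"jaw": 50},
    {"dx": 0,"dy": 0,"dz": 0.8,"rx": 0,"ry": 0,"rz": 0,"jaw": 50},
    {"dx": 0,"dy": 0,"dz": 0.5,"rx": 0,"ry": 0,"rz": 0,"jaw": 50}
  ]
}}

```text
time: 14.5
tcp_pos: [0.6496, 0.1461, 0.0491]
tcp_rot: [-179.8, 0.0, 89.8]
force: [-0.9, -0.4, -1.3]
finger_gap: 0.0634
grasp_force: 33.4
```

{"method": "move_arm", "body": {
  "motion": [
    {"dx": 0,"dy": 0,"dz": 0.2,"rx": 0,"ry": 0,"rz": 0,"jaw": 50},
    {"dx": 0,"dy": 0,"dz": 0,"rx": 0,"ry": 0,"rz": 0,"jaw": 50},
    {"dx": 0,"dy": 0,"dz": 0,"rx": 0,"ry": 0,"rz": 0,"jaw": 50}
  ]
}}

```text
time: 14.8
tcp_pos: [0.6516, 0.1463, 0.0485]
tcp_rot: [179.9, -0.0, 89.8]
force: [-0.1, 0.2, -1.3]
finger_gap: 0.0632
grasp_force: 33.4
```

{"method": "move_arm", "body": {
  "motion": [
    {"dx": 0,"dy": 0,"dz": 0.25,"rx": 0,"ry": 0,"rz": 0,"jaw": 50},
    {"dx": 0,"dy": 0,"dz": 0.15,"rx": 0,"ry": 0,"rz": 0,"jaw": 50},
    {"dx": 0,"dy": 0,"dz": 0.05,"rx": 0,"ry": 0,"rz": 0,"jaw": 50},
    {"dx": 0,"dy": 0,"dz": 0,"rx": 0,"ry": 0,"rz": 0,"jaw": 50},
    {"dx": 0,"dy": 0,"dz": 0,"rx": 0,"ry": 0,"rz": 0,"jaw": 50}
  ]
}}

```text
time: 15.3
tcp_pos: [0.6514, 0.1462, 0.0389]
tcp_rot: [180.0, 0.0, 89.7]
force: [0.4, 1.0, -1.6]
finger_gap: 0.0628
grasp_force: 33.4
```

{"method": "move_arm", "body": {
  "motion": [
    {"dx": 0,"dy": 0,"dz": 0.05,"rx": 0,"ry": 0,"rz": 0,"jaw": 50},
    {"dx": 0,"dy": 0,"dz": 0,"rx": 0,"ry": 0,"rz": 0,"jaw": 50}
  ]
}}

```text
time: 15.5
tcp_pos: [0.6513, 0.1462, 0.0378]
tcp_rot: [-180.0, 0.0, 89.7]
force: [-0.4, 0.4, -0.6]
finger_gap: 0.0632
grasp_force: 33.4
```

{"method": "move_arm", "body": {
  "motion": [
    {"dx": 0,"dy": 0,"dz": 0.05,"rx": 0,"ry": 0,"rz": 0,"jaw": 50},
    {"dx": 0,"dy": 0,"dz": 0,"rx": 0,"ry": 0,"rz": 0,"jaw": 50}
  ]
}}

```text
time: 15.7
tcp_pos: [0.6514, 0.1462, 0.0376]
tcp_rot: [180.0, 0.0, 89.8]
force: [-3.0, -0.8, 3.6]
finger_gap: 0.0633
grasp_force: 33.7
```

{"method": "move_arm", "body": {
  "motion": [
    {"dx": 0,"dy": 0,"dz": -0.06,"rx": 0,"ry": 0,"rz": 0,"jaw": 50},
    {"dx": 0,"dy": 0,"dz": 0,"rx": 0,"ry": 0,"rz": 0,"jaw": 66},
    {"dx": 0,"dy": 0,"dz": 0,"rx": 0,"ry": 0,"rz": 0,"jaw": 75},
    {"dx": 0,"dy": 0,"dz": 0,"rx": 0,"ry": 0,"rz": 0,"jaw": 85},
    {"dx": 0,"dy": 0,"dz": 0,"rx": 0,"ry": 0,"rz": 0,"jaw": 85}
  ]
}}

```text
time: 16.2
tcp_pos: [0.6513, 0.1461, 0.038]
tcp_rot: [180.0, 0.0, 89.7]
force: [0.4, 0.6, 0.5]
finger_gap: 0.0849
grasp_force: 0.0
```

{"method": "move_arm", "body": {
  "motion": [
    {"dx": 0,"dy": 0,"dz": 0,"rx": 0,"ry": 0,"rz": 0,"jaw": 85},
    {"dx": 0,"dy": 0,"dz": -0.6,"rx": 0,"ry": 0,"rz": 0,"jaw": 85},
    {"dx": 0,"dy": 0,"dz": -0.9,"rx": 0,"ry": 0,"rz": 0,"jaw": 85},
    {"dx": 0,"dy": 0,"dz": -0.9,"rx": 0,"ry": 0,"rz": 0,"jaw": 85},
    {"dx": 0,"dy": 0,"dz": -0.9,"rx": 0,"ry": 0,"rz": 0,"jaw": 85}
  ]
}}

```text
time: 16.7
tcp_pos: [0.6515, 0.1462, 0.1058]
tcp_rot: [180.0, -0.0, 89.7]
force: [-0.4, 0.6, 0.1]
finger_gap: 0.0851
grasp_force: 0.0
```

```bash
python3 - <<'E'
from h import *
W=np.load("top.npy");S=np.load("scene.npy")
A=np.vstack([W.reshape(-1,3),S.reshape(-1,3)]);A=A[np.isfinite(A).all(1)]
print(np.arange(.36,.56,.02).round(2))
for y in np.arange(.35,.48,.01):
  r=[]
  for x in np.arange(.36,.56,.02):
    q=A[(abs(A[:,0]-x)<.01)&(abs(A[:,1]-y)<.005)];r.append(round(float(q[:,2].max()),2) if len(q) else None)
  print(round(y,2),r)
E
```

```text
[0.36 0.38 0.4  0.42 0.44 0.46 0.48 0.5  0.52 0.54 0.56]
0.35 [0.0, 0.0, 0.03, 0.04, 0.04, 0.03, 0.0, 0.01, 0.0, 0.01, 0.01]
0.36 [0.01, 0.01, 0.04, 0.04, 0.03, 0.03, 0.01, 0.0, 0.01, 0.01, 0.0]
0.37 [0.01, 0.01, 0.0, 0.04, 0.03, 0.01, 0.01, 0.01, 0.0, 0.01, 0.01]
0.38 [0.0, 0.01, 0.0, 0.01, 0.01, 0.02, 0.02, 0.01, 0.01, 0.01, 0.11]
0.39 [0.01, 0.01, 0.01, 0.01, 0.01, 0.06, 0.07, 0.65, 0.66, 0.65, 0.65]
0.4 [0.01, 0.01, 0.01, 0.01, 0.0, 0.07, 0.07, 0.66, 0.66, 0.66, 0.66]
0.41 [0.0, 0.02, 0.02, 0.02, 0.0, 0.07, 0.07, 0.66, 0.66, 0.67, 0.67]
0.42 [0.01, 0.02, 0.02, 0.02, 0.0, 0.07, 0.61, 0.66, 0.67, 0.67, 0.67]
0.43 [0.01, 0.02, 0.02, 0.02, 0.01, 0.07, 0.63, 0.66, 0.67, 0.67, 0.67]
0.44 [0.01, 0.02, 0.02, 0.02, 0.01, 0.07, 0.63, 0.66, 0.67, 0.68, 0.68]
0.45 [0.01, 0.02, 0.02, 0.02, 0.01, 0.07, 0.64, 0.66, 0.67, 0.68, 0.68]
0.46 [0.0, 0.02, 0.02, 0.02, 0.0, 0.07, 0.65, 0.66, 0.67, 0.68, 0.68]
0.47 [0.0, 0.0, 0.01, 0.01, 0.0, 0.07, 0.65, 0.66, 0.68, 0.68, 0.68]
```

{"method": "move_arm", "body": {
  "motion": [
    {"dx": 0.6,"dy": -1,"dz": 0,"rx": 0,"ry": 0,"rz": 0,"jaw": 85},
    {"dx": 0.6,"dy": -1,"dz": 0,"rx": 0,"ry": 0,"rz": 0,"jaw": 85},
    {"dx": 0.6,"dy": -1,"dz": 0,"rx": 0,"ry": 0,"rz": 0,"jaw": 85},
    {"dx": 0.6,"dy": -1,"dz": 0,"rx": 0,"ry": 0,"rz": 0,"jaw": 85},
    {"dx": 0.6,"dy": -1,"dz": 0,"rx": 0,"ry": 0,"rz": 0,"jaw": 85}
  ]
}}

```text
time: 17.2
tcp_pos: [0.551, 0.2071, 0.1052]
tcp_rot: [179.9, -0.0, 89.7]
force: [0.3, -0.1, -0.4]
finger_gap: 0.0851
grasp_force: 0.0
```

{"method": "move_arm", "body": {
  "motion": [
    {"dx": 0.9,"dy": -1,"dz": 0,"rx": 0,"ry": 0,"rz": 0,"jaw": 85},
    {"dx": 0.9,"dy": -1,"dz": 0,"rx": 0,"ry": 0,"rz": 0,"jaw": 85},
    {"dx": 0.9,"dy": -1,"dz": 0,"rx": 0,"ry": 0,"rz": 0,"jaw": 85},
    {"dx": 0.9,"dy": -1,"dz": 0,"rx": 0,"ry": 0,"rz": 0,"jaw": 85},
    {"dx": 0.9,"dy": -1,"dz": 0,"rx": 0,"ry": 0,"rz": 0,"jaw": 85}
  ]
}}

```text
time: 17.7
tcp_pos: [0.4514, 0.2979, 0.1051]
tcp_rot: [179.9, -0.0, 89.7]
force: [-0.0, 0.4, -0.5]
finger_gap: 0.085
grasp_force: 0.0
```

{"method": "move_arm", "body": {
  "motion": [
    {"dx": 0.9,"dy": -1,"dz": 0,"rx": 0,"ry": 0,"rz": 0,"jaw": 85},
    {"dx": 0.8,"dy": -0.3,"dz": 0,"rx": 0,"ry": 0,"rz": 0,"jaw": 85},
    {"dx": 0.35,"dy": 0,"dz": 0.5,"rx": 0,"ry": 0,"rz": 0,"jaw": 85},
    {"dx": 0,"dy": 0,"dz": 0.9,"rx": 0,"ry": 0,"rz": 0,"jaw": 85},
    {"dx": 0,"dy": 0,"dz": 0,"rx": 0,"ry": 0,"rz": 0,"jaw": 85}
  ]
}}

```text
time: 18.2
tcp_pos: [0.4254, 0.3374, 0.0741]
tcp_rot: [-179.8, 0.1, 89.8]
force: [-0.2, -0.1, 0.0]
finger_gap: 0.085
grasp_force: 0.0
```

{"method": "move_arm", "body": {
  "motion": [
    {"dx": 0,"dy": 0,"dz": 0.8,"rx": 0,"ry": 0,"rz": 0,"jaw": 85},
    {"dx": 0,"dy": 0,"dz": 0.8,"rx": 0,"ry": 0,"rz": 0,"jaw": 85},
    {"dx": 0,"dy": 0,"dz": 0.6,"rx": 0,"ry": 0,"rz": 0,"jaw": 85},
    {"dx": 0,"dy": 0,"dz": 0.4,"rx": 0,"ry": 0,"rz": 0,"jaw": 85},
    {"dx": 0,"dy": 0,"dz": 0.33,"rx": 0,"ry": 0,"rz": 0,"jaw": 85}
  ]
}}

```text
time: 18.7
tcp_pos: [0.4265, 0.338, 0.0171]
tcp_rot: [180.0, 0.0, 89.7]
force: [-0.0, 0.3, -0.1]
finger_gap: 0.0852
grasp_force: 0.0
```

{"method": "move_arm", "body": {
  "motion": [
    {"dx": 0,"dy": 0,"dz": 0,"rx": 0,"ry": 0,"rz": 0,"jaw": 75},
    {"dx": 0,"dy": 0,"dz": 0,"rx": 0,"ry": 0,"rz": 0,"jaw": 68},
    {"dx": 0,"dy": 0,"dz": 0,"rx": 0,"ry": 0,"rz": 0,"jaw": 50},
    {"dx": 0,"dy": 0,"dz": 0,"rx": 0,"ry": 0,"rz": 0,"jaw": 50},
    {"dx": 0,"dy": 0,"dz": 0,"rx": 0,"ry": 0,"rz": 0,"jaw": 50}
  ]
}}

```text
time: 19.2
tcp_pos: [0.4261, 0.3382, 0.0181]
tcp_rot: [180.0, -0.0, 89.8]
force: [-3.1, -0.3, 5.8]
finger_gap: 0.0631
grasp_force: 33.2
```

{"method": "move_arm", "body": {
  "motion": [
    {"dx": 0,"dy": 0,"dz": -0.2,"rx": 0,"ry": 0,"rz": 0,"jaw": 50},
    {"dx": 0,"dy": 0,"dz": -0.5,"rx": 0,"ry": 0,"rz": 0,"jaw": 50},
    {"dx": 0,"dy": 0,"dz": -0.8,"rx": 0,"ry": 0,"rz": 0,"jaw": 50},
    {"dx": 0,"dy": 0,"dz": -0.9,"rx": 0,"ry": 0,"rz": 0,"jaw": 50},
    {"dx": 0,"dy": 0,"dz": -0.9,"rx": 0,"ry": 0,"rz": 0,"jaw": 50}
  ]
}}

```text
time: 19.7
tcp_pos: [0.4263, 0.3382, 0.0846]
tcp_rot: [180.0, -0.0, 89.7]
force: [0.1, 1.2, -2.0]
finger_gap: 0.0637
grasp_force: 33.7
```

{"method": "move_arm", "body": {
  "motion": [
    {"dx": 0,"dy": 0,"dz": -0.9,"rx": 0,"ry": 0,"rz": 0,"jaw": 50},
    {"dx": 0,"dy": 0,"dz": -0.4,"rx": 0,"ry": 0,"rz": 0,"jaw": 50},
    {"dx": 0,"dy": 0,"dz": 0,"rx": 0,"ry": 0,"rz": 0,"jaw": 50},
    {"dx": 0,"dy": 0,"dz": 0,"rx": 0,"ry": 0,"rz": 0,"jaw": 50},
    {"dx": 0,"dy": 0,"dz": 0,"rx": 0,"ry": 0,"rz": 0,"jaw": 50}
  ]
}}

```text
time: 20.2
tcp_pos: [0.4256, 0.3378, 0.1085]
tcp_rot: [-179.9, 0.1, 89.7]
force: [0.0, -0.4, -2.4]
finger_gap: 0.0632
grasp_force: 33.7
```

```bash
python3 - <<'E'
from h import *
f=[]
for _ in range(6): read_camera("top");f.append(read_state()["force"])
print(np.mean(f,0),np.std(f,0))
E
```

```text
[-0.16818501 -0.14750689 -2.51317348] [0.6265352  0.14135149 0.43003102]
```

{"method": "move_arm", "body": {
  "motion": [
    {"dx": -0.5,"dy": 0,"dz": 0,"rx": 0,"ry": 0,"rz": 0,"jaw": 50},
    {"dx": -1,"dy": 0.3,"dz": 0,"rx": 0,"ry": 0,"rz": 0,"jaw": 50},
    {"dx": -1,"dy": 0.6,"dz": 0,"rx": 0,"ry": 0,"rz": 0,"jaw": 50},
    {"dx": -1,"dy": 0.9,"dz": 0,"rx": 0,"ry": 0,"rz": 0,"jaw": 50},
    {"dx": -0.8,"dy": 1,"dz": 0,"rx": 0,"ry": 0,"rz": 0,"jaw": 50}
  ]
}}

```text
time: 21.0
tcp_pos: [0.4818, 0.2503, 0.1095]
tcp_rot: [-180.0, 0.0, 89.7]
force: [0.2, -0.5, -1.7]
finger_gap: 0.0632
grasp_force: 33.7
```

{"method": "move_arm", "body": {
  "motion": [
    {"dx": -0.3,"dy": 1,"dz": 0,"rx": 0,"ry": 0,"rz": 0,"jaw": 50},
    {"dx": 0,"dy": 1,"dz": 0,"rx": 0,"ry": 0,"rz": 0,"jaw": 50},
    {"dx": 0,"dy": 1,"dz": 0,"rx": 0,"ry": 0,"rz": 0,"jaw": 50},
    {"dx": 0,"dy": 1,"dz": 0,"rx": 0,"ry": 0,"rz": 0,"jaw": 50},
    {"dx": 0,"dy": 1,"dz": 0,"rx": 0,"ry": 0,"rz": 0,"jaw": 50}
  ]
}}

```text
time: 21.5
tcp_pos: [0.5823, 0.2445, 0.1093]
tcp_rot: [-180.0, 0.0, 89.7]
force: [-0.3, 1.0, -1.9]
finger_gap: 0.0635
grasp_force: 33.7
```

{"method": "move_arm", "body": {
  "motion": [
    {"dx": 0,"dy": 1,"dz": 0,"rx": 0,"ry": 0,"rz": 0,"jaw": 50},
    {"dx": 0,"dy": 1,"dz": 0,"rx": 0,"ry": 0,"rz": 0,"jaw": 50},
    {"dx": 0,"dy": 1,"dz": 0,"rx": 0,"ry": 0,"rz": 0,"jaw": 50},
    {"dx": 0,"dy": 0.9,"dz": 0,"rx": 0,"ry": 0,"rz": 0,"jaw": 50},
    {"dx": 0,"dy": 0.45,"dz": 0.3,"rx": 0,"ry": 0,"rz": 0,"jaw": 50}
  ]
}}

```text
time: 22.0
tcp_pos: [0.6703, 0.2442, 0.1037]
tcp_rot: [179.9, -0.0, 89.7]
force: [0.3, -1.0, -2.9]
finger_gap: 0.063
grasp_force: 33.8
```

{"method": "move_arm", "body": {
  "motion": [
    {"dx": 0,"dy": 0,"dz": 0.8,"rx": 0,"ry": 0,"rz": 0,"jaw": 50},
    {"dx": 0,"dy": 0,"dz": 0.9,"rx": 0,"ry": 0,"rz": 0,"jaw": 50},
    {"dx": 0,"dy": 0,"dz": 0.7,"rx": 0,"ry": 0,"rz": 0,"jaw": 50},
    {"dx": 0,"dy": 0,"dz": 0.4,"rx": 0,"ry": 0,"rz": 0,"jaw": 50},
    {"dx": 0,"dy": 0,"dz": 0,"rx": 0,"ry": 0,"rz": 0,"jaw": 50}
  ]
}}

```text
time: 22.5
tcp_pos: [0.6678, 0.2447, 0.0458]
tcp_rot: [-179.8, 0.0, 89.7]
force: [-0.2, -0.3, -2.9]
finger_gap: 0.0634
grasp_force: 33.8
```

{"method": "move_arm", "body": {
  "motion": [
    {"dx": 0,"dy": 0,"dz": 0.15,"rx": 0,"ry": 0,"rz": 0,"jaw": 50},
    {"dx": 0,"dy": 0,"dz": 0.1,"rx": 0,"ry": 0,"rz": 0,"jaw": 50},
    {"dx": 0,"dy": 0,"dz": 0.05,"rx": 0,"ry": 0,"rz": 0,"jaw": 50},
    {"dx": 0,"dy": 0,"dz": 0.05,"rx": 0,"ry": 0,"rz": 0,"jaw": 50},
    {"dx": 0,"dy": 0,"dz": 0,"rx": 0,"ry": 0,"rz": 0,"jaw": 50}
  ]
}}

```text
time: 23.0
tcp_pos: [0.6688, 0.2451, 0.0406]
tcp_rot: [180.0, 0.0, 89.8]
force: [0.7, -0.4, -2.4]
finger_gap: 0.0633
grasp_force: 33.8
```

{"method": "move_arm", "body": {
  "motion": [
    {"dx": 0,"dy": 0,"dz": 0.05,"rx": 0,"ry": 0,"rz": 0,"jaw": 50},
    {"dx": 0,"dy": 0,"dz": 0,"rx": 0,"ry": 0,"rz": 0,"jaw": 50}
  ]
}}

```text
time: 23.2
tcp_pos: [0.6687, 0.2451, 0.0394]
tcp_rot: [-180.0, 0.0, 89.7]
force: [0.0, 0.4, -2.1]
finger_gap: 0.063
grasp_force: 33.8
```

{"method": "move_arm", "body": {
  "motion": [
    {"dx": 0,"dy": 0,"dz": 0.05,"rx": 0,"ry": 0,"rz": 0,"jaw": 50},
    {"dx": 0,"dy": 0,"dz": 0,"rx": 0,"ry": 0,"rz": 0,"jaw": 50}
  ]
}}

```text
time: 23.4
tcp_pos: [0.6686, 0.2451, 0.0383]
tcp_rot: [-180.0, 0.0, 89.7]
force: [0.2, 0.4, -1.7]
finger_gap: 0.0632
grasp_force: 33.8
```

{"method": "move_arm", "body": {
  "motion": [
    {"dx": 0,"dy": 0,"dz": 0.05,"rx": 0,"ry": 0,"rz": 0,"jaw": 50},
    {"dx": 0,"dy": 0,"dz": 0,"rx": 0,"ry": 0,"rz": 0,"jaw": 50}
  ]
}}

```text
time: 23.6
tcp_pos: [0.6686, 0.2451, 0.0373]
tcp_rot: [-180.0, 0.0, 89.7]
force: [-0.2, -0.1, -2.4]
finger_gap: 0.0635
grasp_force: 33.8
```

{"method": "move_arm", "body": {
  "motion": [
    {"dx": 0,"dy": 0,"dz": 0.03,"rx": 0,"ry": 0,"rz": 0,"jaw": 50},
    {"dx": 0,"dy": 0,"dz": 0,"rx": 0,"ry": 0,"rz": 0,"jaw": 50}
  ]
}}

```text
time: 23.8
tcp_pos: [0.6687, 0.2451, 0.0372]
tcp_rot: [180.0, 0.0, 89.8]
force: [-1.7, -0.4, -0.1]
finger_gap: 0.0631
grasp_force: 34.0
```

{"method": "move_arm", "body": {
  "motion": [
    {"dx": 0,"dy": 0,"dz": 0,"rx": 0,"ry": 0,"rz": 0,"jaw": 66},
    {"dx": 0,"dy": 0,"dz": 0,"rx": 0,"ry": 0,"rz": 0,"jaw": 75},
    {"dx": 0,"dy": 0,"dz": 0,"rx": 0,"ry": 0,"rz": 0,"jaw": 85},
    {"dx": 0,"dy": 0,"dz": 0,"rx": 0,"ry": 0,"rz": 0,"jaw": 85},
    {"dx": 0,"dy": 0,"dz": 0,"rx": 0,"ry": 0,"rz": 0,"jaw": 85}
  ]
}}

```text
time: 24.3
tcp_pos: [0.6688, 0.2451, 0.0369]
tcp_rot: [180.0, 0.0, 89.7]
force: [-0.4, 0.2, 0.1]
finger_gap: 0.0849
grasp_force: 0.0
```

{"method": "move_arm", "body": {
  "motion": [
    {"dx": 0,"dy": 0,"dz": -0.4,"rx": 0,"ry": 0,"rz": 0,"jaw": 85},
    {"dx": 0,"dy": 0,"dz": -0.6,"rx": 0,"ry": 0,"rz": 0,"jaw": 85},
    {"dx": 0,"dy": 0,"dz": -0.9,"rx": 0,"ry": 0,"rz": 0,"jaw": 85},
    {"dx": 0,"dy": 0,"dz": -0.9,"rx": 0,"ry": 0,"rz": 0,"jaw": 85},
    {"dx": 0,"dy": 0,"dz": -0.7,"rx": 0,"ry": 0,"rz": 0,"jaw": 85}
  ]
}}

```text
time: 24.8
tcp_pos: [0.6694, 0.2453, 0.1095]
tcp_rot: [179.9, -0.0, 89.8]
force: [-0.5, 0.1, 0.2]
finger_gap: 0.085
grasp_force: 0.0
```

{"method": "move_arm", "body": {
  "motion": [
    {"dx": 0,"dy": -1,"dz": 0,"rx": 0,"ry": 0,"rz": 0,"jaw": 85},
    {"dx": -0.3,"dy": -1,"dz": 0,"rx": 0,"ry": 0,"rz": 0,"jaw": 85},
    {"dx": -0.6,"dy": -1,"dz": 0,"rx": 0,"ry": 0,"rz": 0,"jaw": 85},
    {"dx": -0.6,"dy": -1,"dz": 0,"rx": 0,"ry": 0,"rz": 0,"jaw": 85},
    {"dx": -0.6,"dy": -1,"dz": 0,"rx": 0,"ry": 0,"rz": 0,"jaw": 85}
  ]
}}

```text
time: 25.3
tcp_pos: [0.5679, 0.2032, 0.1078]
tcp_rot: [179.9, -0.0, 89.8]
force: [0.6, -0.5, -0.3]
finger_gap: 0.0849
grasp_force: 0.0
```

{"method": "move_arm", "body": {
  "motion": [
    {"dx": -0.7,"dy": -1,"dz": 0,"rx": 0,"ry": 0,"rz": 0,"jaw": 85},
    {"dx": -0.7,"dy": -1,"dz": 0,"rx": 0,"ry": 0,"rz": 0,"jaw": 85},
    {"dx": -0.7,"dy": -1,"dz": 0,"rx": 0,"ry": 0,"rz": 0,"jaw": 85},
    {"dx": -0.7,"dy": -1,"dz": 0,"rx": 0,"ry": 0,"rz": 0,"jaw": 85},
    {"dx": -0.7,"dy": -1,"dz": 0,"rx": 0,"ry": 0,"rz": 0,"jaw": 85}
  ]
}}

```text
time: 25.8
tcp_pos: [0.4678, 0.1335, 0.1078]
tcp_rot: [179.9, -0.0, 89.8]
force: [0.2, 0.1, -0.7]
finger_gap: 0.085
grasp_force: 0.0
```

{"method": "move_arm", "body": {
  "motion": [
    {"dx": -0.7,"dy": -1,"dz": 0,"rx": 0,"ry": 0,"rz": 0,"jaw": 85},
    {"dx": -0.75,"dy": -0.95,"dz": 0,"rx": 0,"ry": 0,"rz": 0,"jaw": 85},
    {"dx": 0,"dy": 0,"dz": 0.5,"rx": 0,"ry": 0,"rz": 0,"jaw": 85},
    {"dx": 0,"dy": 0,"dz": 0.8,"rx": 0,"ry": 0,"rz": 0,"jaw": 85},
    {"dx": 0,"dy": 0,"dz": 0,"rx": 0,"ry": 0,"rz": 0,"jaw": 85}
  ]
}}

```text
time: 26.3
tcp_pos: [0.4289, 0.1052, 0.08]
tcp_rot: [-179.9, 0.0, 89.7]
force: [-0.1, -0.6, 0.3]
finger_gap: 0.0846
grasp_force: 0.0
```

```bash
python3 - <<'E'
from h import *
c=read_camera("scene");i=cv2.cvtColor(c["img"],cv2.COLOR_RGB2BGR)[160:340,180:400];cv2.imwrite("pics/s3.png",cv2.resize(i,None,fx=3,fy=3))
c=read_camera("top");W=world(c);v,u=np.mgrid[:384,:512]
for lo,hi,u0,v0,r in((.04,.065,268,184,14),(.04,.065,237,179,14)):
    m=(np.hypot(u-u0,v-v0)<r+6)&(W[...,2]>lo)&(W[...,2]<hi)&(abs(W[...,1]-(.146 if u0>250 else .244))<.045);p=W[m];print(m.sum(),p.mean(0) if len(p) else 0,np.ptp(p,axis=0) if len(p) else 0)
E
```

```text
348 [0.65224357 0.14706449 0.05148105] [0.06257105 0.06154561 0.01605614]
350 [0.66977229 0.24404057 0.05152306] [0.06286141 0.0618107  0.01644466]
```

View pics/s3.png

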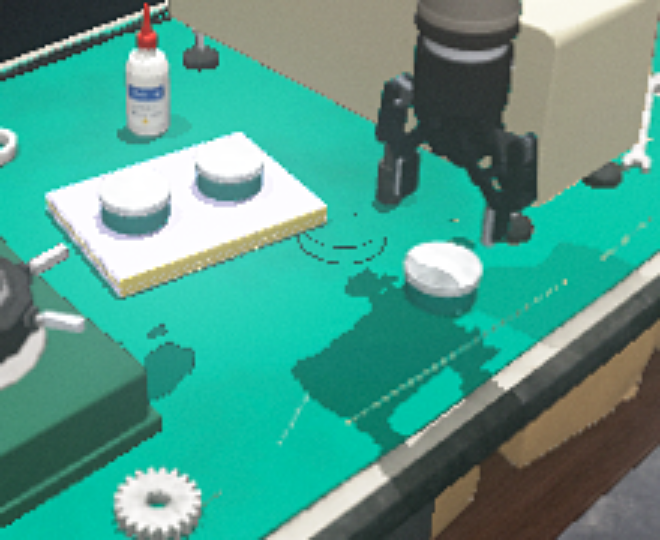

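Both light tins stand upright on the pad, at about (135,200) and (230,170) in the crop. The measured centres and heights match the targets. The gripper is over the full tin, so I'll grip it, lift it and hold.

{"method": "move_arm", "body": {
  "motion": [
    {"dx": 0,"dy": 0,"dz": 0.8,"rx": 0,"ry": 0,"rz": 0,"jaw": 85},
    {"dx": 0,"dy": 0,"dz": 0.8,"rx": 0,"ry": 0,"rz": 0,"jaw": 85},
    {"dx": 0,"dy": 0,"dz": 0.7,"rx": 0,"ry": 0,"rz": 0,"jaw": 85},
    {"dx": 0,"dy": 0,"dz": 0.5,"rx": 0,"ry": 0,"rz": 0,"jaw": 85},
    {"dx": 0,"dy": 0,"dz": 0.3,"rx": 0,"ry": 0,"rz": 0,"jaw": 85}
  ]
}}

```text
time: 26.9
tcp_pos: [0.4294, 0.1053, 0.0185]
tcp_rot: [180.0, 0.0, 89.8]
force: [0.0, 0.4, -0.6]
finger_gap: 0.0851
grasp_force: 0.0
```

{"method": "move_arm", "body": {
  "motion": [
    {"dx": 0,"dy": 0,"dz": 0,"rx": 0,"ry": 0,"rz": 0,"jaw": 75},
    {"dx": 0,"dy": 0,"dz": 0,"rx": 0,"ry": 0,"rz": 0,"jaw": 68},
    {"dx": 0,"dy": 0,"dz": 0,"rx": 0,"ry": 0,"rz": 0,"jaw": 50},
    {"dx": 0,"dy": 0,"dz": 0,"rx": 0,"ry": 0,"rz": 0,"jaw": 50},
    {"dx": 0,"dy": 0,"dz": 0,"rx": 0,"ry": 0,"rz": 0,"jaw": 50}
  ],
  "squeeze": 40
}}

```text
time: 27.4
tcp_pos: [0.4295, 0.1052, 0.0198]
tcp_rot: [179.9, -0.0, 89.7]
force: [-1.5, 0.4, 5.2]
finger_gap: 0.063
grasp_force: 42.8
```

{"method": "move_arm", "body": {
  "motion": [
    {"dx": 0,"dy": 0,"dz": -0.2,"rx": 0,"ry": 0,"rz": 0,"jaw": 50},
    {"dx": 0,"dy": 0,"dz": -0.5,"rx": 0,"ry": 0,"rz": 0,"jaw": 50},
    {"dx": 0,"dy": 0,"dz": -0.8,"rx": 0,"ry": 0,"rz": 0,"jaw": 50},
    {"dx": 0,"dy": 0,"dz": -0.9,"rx": 0,"ry": 0,"rz": 0,"jaw": 50},
    {"dx": 0,"dy": 0,"dz": -0.9,"rx": 0,"ry": 0,"rz": 0,"jaw": 50}
  ]
}}

```text
time: 27.9
tcp_pos: [0.4287, 0.1051, 0.0859]
tcp_rot: [-180.0, 0.0, 89.7]
force: [-0.1, -0.2, -5.2]
finger_gap: 0.063
grasp_force: 45.4
```

{"method": "move_arm", "body": {
  "motion": [
    {"dx": 0,"dy": 0,"dz": -0.9,"rx": 0,"ry": 0,"rz": 0,"jaw": 50},
    {"dx": 0,"dy": 0,"dz": -0.9,"rx": 0,"ry": 0,"rz": 0,"jaw": 50},
    {"dx": 0,"dy": 0,"dz": -0.9,"rx": 0,"ry": 0,"rz": 0,"jaw": 50},
    {"dx": 0,"dy": 0,"dz": -0.9,"rx": 0,"ry": 0,"rz": 0,"jaw": 50},
    {"dx": 0,"dy": 0,"dz": -0.6,"rx": 0,"ry": 0,"rz": 0,"jaw": 50}
  ]
}}

```text
time: 28.4
tcp_pos: [0.4289, 0.1052, 0.1705]
tcp_rot: [179.9, 0.0, 89.7]
force: [0.6, -1.0, -4.7]
finger_gap: 0.0627
grasp_force: 45.5
```

{"method": "move_arm", "body": {
  "motion": [
    {"dx": 0,"dy": 0,"dz": -0.2,"rx": 0,"ry": 0,"rz": 0,"jaw": 50},
    {"dx": 0,"dy": 0,"dz": 0,"rx": 0,"ry": 0,"rz": 0,"jaw": 50},
    {"dx": 0,"dy": 0,"dz": 0,"rx": 0,"ry": 0,"rz": 0,"jaw": 50},
    {"dx": 0,"dy": 0,"dz": 0,"rx": 0,"ry": 0,"rz": 0,"jaw": 50},
    {"dx": 0,"dy": 0,"dz": 0,"rx": 0,"ry": 0,"rz": 0,"jaw": 50}
  ]
}}

```text
time: 28.9
tcp_pos: [0.4287, 0.1051, 0.1723]
tcp_rot: [-179.9, 0.0, 89.7]
force: [0.1, 0.3, -4.9]
finger_gap: 0.0631
grasp_force: 45.5
```

```bash
python3 - <<'E'
from h import *
f=[]
for _ in range(6): read_camera("top");f.append(read_state()["force"])
print(np.mean(f,0))
c=read_camera("scene");i=cv2.cvtColor(c["img"],cv2.COLOR_RGB2BGR)[140:320,180:400];cv2.imwrite("pics/s4.png",cv2.resize(i,None,fx=3,fy=3))
E
```

```text
[-0.03256164  0.05189429 -5.22698458]
```

View pics/s4.png

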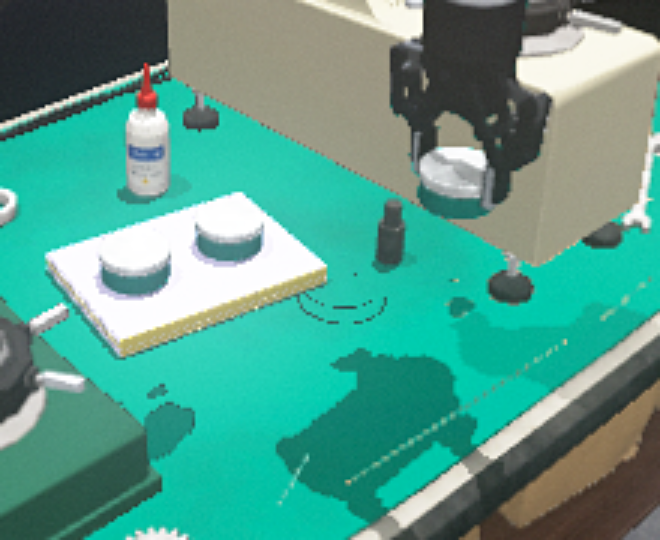

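The full tin is held level in the gripper near (457,180). Both light tins are on the pad, and the bottle, pin and gear look undisturbed. I'm handing in.

```bash
python3 -c "
from workcell import *
print(hand_in())"
```

```text
the job is handed in; nothing more can be done
None
```

I handed the job in: the two lighter tins (about 1.3 N and 2.5 N) stand upright on the pad, and the full one (about 5 N) is held level and still about 15 cm above the bench; the hand-in gave no pass/fail result.

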